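# Read the leaf samples and put them into the cold tray

### The arm

A 6-joint arm with a two-finger parallel gripper is mounted at the origin on the work surface. World frame = base frame: x ahead of the robot, y to its left, z up, the work surface at z = 0. Lengths are in m, angles in rad, forces in N, time in s.
With the tool pointing down it reaches from about 0.275 to 0.75 m from the base axis. Payload 10.2 kg.
Tool frame: the origin (TCP) lies midway between the tips of the shut fingers; the grasp point (between the pads) lies 19 mm behind it (env.hold_point_z is the distance from the TCP to the grasp point, in m); z points along the fingers, y is the line along which they close (so a half turn about z gives the same grasp; the last joint's range is limited). The gripper opens to 85 mm and grips with 20 to 120 N. Pads are 22 mm wide; open, the fingers measure 114 mm over their backs; the gripper's body (76 mm by 85 mm) begins 54 mm behind the grasp point. The pads swing forward as they close: fully open they stand 13 mm farther back than shut.
Start: joints at [-0.223, 0.313, 1.498, -0, 1.331, -0.223], TCP at [0.525, -0, 0.231] pointing down, gripper open.
Joint ranges: [-2.94, 2.94], [-0.97, 2.17], [0.19, 2.56], [-1.23, 4.37], [0.02, 3.11], [-2.88, 2.88]. Speed limits (rad/s): [2.39, 2.39, 3.01, 3.14, 3.14, 3.14].

### API

Orientations are given as a unit quaternion [x, y, z, w].
In Python, from bench import env, kinematics, monitor, eyes, job gives the robot as it stands. The module is installed in compiled form; this text tells all that it offers. Calls block until the motion is done:
- env.reach(position, orientation): joint-space move of the TCP to a pose.
- env.movel(position, velocity=0.15, frame=None, guard=None): straight line of the TCP; frame=None keeps the orientation; velocity is the mean speed in m/s. With guard (N) it stops when the force on the tool has changed by that much, and returns True; else False.
- env.set_joints(angles): joint-space move.
- env.release() and env.close_gripper(effort=None): open the fingers fully, or close them until they stop; effort is the grip in N (None keeps the last).
- env.hold(seconds).
- kinematics.ik(position, orientation): joint angles nearest the present ones, or None.
- monitor.sense(): the state.
- eyes.grab_frame(name): name is "scene" or "side" or "wrist"; returns a dict with "frame" (420x560x3 uint8, red, green, blue), "mtx" (3x3 intrinsics, pixels), "k1" (the pictures are not rectified: a ray, as slopes to the right and down, at radius r is drawn at 1 + k1 r^2 times it, then the intrinsics apply), "view" (4x4, takes a point from world to camera coordinates). Camera axes: x right, y down, z forward; pixel columns grow to the right and rows downward; lengths in m; the calibration is good to about 2 mm. A picture is of the moment at which its call begins. There is no depth.
A pose or a line that the arm cannot do raises env.MotionError and nothing moves.
- job.hand_in(): hands the job in; it is judged then, once.
The state is a dict: "clock": time; "joints": joint angles; "qvel": joint speeds; "joint_efforts": joint torques, N m; "position": TCP position; "ee_rot": TCP orientation; "contact_force": force on the tool from outside, world axes, zero at the start; "ft_torque": the same for the moment, N m; "finger_gap": opening from 0.0 (shut) to 1.0 (fully open); "gripper_force": force on a finger pad.
Only numpy, scipy, OpenCV 4.12 (cv2) and the standard library are available. Lean on these libraries where they do the work, as an engineer would, in place of code of your own. Each camera call takes 0.05 s, during which the arm holds its last target. There are 200 camera calls.

### The job

Turn the power isolator fully on and stand every sample jar upright and wholly on the steel read plate; with all of them there, squeeze the reader's trigger fully home, hold it for about a second and let it spring back. Then stand all the jars upright on the floor of the blue cold tray and turn the isolator fully off again. Never pull the trigger with the power off, and leave the other things on the bench where they are.

Things in the scene. Friction and masses are not known exactly. Their poses are not given: they have to be found in the camera images.
- jar1: sample jar, clear square jar with green leaf sample and a flat white square lid, 45 x 45 mm all the way up, 60 mm tall, 0.08 kg, heavy at the bottom; origin at the centre of its underside, x and y square to its sides, z up. The jars are all alike; some of the four may be absent (None)
- jar2: sample jar, clear square jar with green leaf sample and a flat white square lid, 45 x 45 mm all the way up, 60 mm tall, 0.08 kg, heavy at the bottom; origin at the centre of its underside, x and y square to its sides, z up. The jars are all alike; some of the four may be absent (None)
- jar3: sample jar, clear square jar with green leaf sample and a flat white square lid, 45 x 45 mm all the way up, 60 mm tall, 0.08 kg, heavy at the bottom; origin at the centre of its underside, x and y square to its sides, z up. The jars are all alike; some of the four may be absent (None)
- jar4: sample jar, clear square jar with green leaf sample and a flat white square lid, 45 x 45 mm all the way up, 60 mm tall, 0.08 kg, heavy at the bottom; origin at the centre of its underside, x and y square to its sides, z up. The jars are all alike; some of the four may be absent (None)
- isolator (a joint): rotary handle of the power isolator: 0 = off (bar handle along the box's x axis), 1.4 rad = on (turned 1.4 rad clockwise seen from above); sprung over centre, so it clicks into either end and stays
- isolator_grip (a point): middle of the isolator's black bar handle, on its turning axis and 84 mm above the table; it turns with the handle: x along the 60 mm long bar, y across its 14 mm width, z up. The bar stands 28 mm tall (its top is 94 mm above the table) on a grey box 90 x 90 mm, 55 mm tall
- reader: pistol-shaped hand spectrometer clamped on its side on a fixed bench stand; origin on the table under the white head, z up. The head is 70 mm (x) by 195 mm (y from -60 to 132 mm), its top 90 mm above the table; its window looks along -y over the read plate. The black pistol grip sticks out of the head along -x (towards the robot), with a grey battery foot 44 mm wide at its end (x -142 to -168 mm)
- reader_grip (a point): centre of the fixed black pistol grip, 60 mm above the table, axes as the reader's: the grip is 30 mm wide (y), 34 mm tall (z) and is free underneath; the trigger lies on its -y side
- trigger_pad (a point): middle of the outer face of the grey trigger lever, where fingers press; moves with the trigger: x along the lever towards its hinge at the head, y into the lever, towards the grip. The lever is 9 mm thick, 24 mm tall, 88 mm long, 60 mm from this point to its upright hinge. Lever and grip together are 59 mm wide here when released and 42 mm when squeezed home
- trigger (a joint): spring-return trigger hinge: 0 = released, 0.28 rad = squeezed home against the grip; takes about 7 N at the pad
- read_plate (a point): centre of the top face of the fixed steel read plate in front of the reader's window, 4 mm above the table, 220 mm (x) by 110 mm (y), axes as the reader's
- cold_tray_in (a point): centre of the inner floor of the fixed blue cold tray, an open tray 240 mm (x) by 120 mm (y) outside and 25 mm tall, walls 8 mm thick, floor 8 mm above the table
- water_bottle: bystander: clear drinking bottle, 62 mm wide, 190 mm tall, standing at the far side; origin under its centre
- rinse_bottle: bystander: white rinse bottle, 72 mm wide, 160 mm tall, standing at the far side; origin under its centre
- dish_stack: bystander: flat clear stack of dishes, 90 mm wide, 32 mm tall, beyond the jars; origin under its centre
- cap1: bystander: orange bottle cap, 30 mm wide, 12 mm tall, lying near the jars; origin under its centre
- cap2: bystander: orange bottle cap, 30 mm wide, 12 mm tall, lying near the jars; origin under its centre
- notepad: bystander: paper pad, 150 x 100 x 12 mm, left of the robot; origin under its centre
- tip_rack: bystander: blue rack of pipette tips, 85 x 125 x 50 mm, beyond the read plate; origin under its centre
There are look-alikes about, which are no part of the job. Leave any black, orange or purple look-alike of the jar1 alone.

How it is judged:
On the way, in this order (a step that is already met when the one before it is completed fails the run):
1. the isolator is turned on (value of joint isolator above 1.2 rad), for 0.2 s.
2. with the power on and every jar upright on the read plate, the trigger is squeezed home (value of joint isolator above 1.2 rad and value of joint trigger above 0.22 rad and x of jar1 in the frame of read_plate between -0.09 and 0.09 m and y of jar1 in the frame of read_plate between -0.036 and 0.036 m and z of jar1 in the frame of read_plate between -0.006 and 0.006 m and angle between each of jar1, jar2, jar3, jar4's own z axis and vertical below 0.12 rad and x of jar2 in the frame of read_plate between -0.09 and 0.09 m and y of jar2 in the frame of read_plate between -0.036 and 0.036 m and z of jar2 in the frame of read_plate between -0.006 and 0.006 m and x of jar3 in the frame of read_plate between -0.09 and 0.09 m and y of jar3 in the frame of read_plate between -0.036 and 0.036 m and z of jar3 in the frame of read_plate between -0.006 and 0.006 m and x of jar4 in the frame of read_plate between -0.09 and 0.09 m and y of jar4 in the frame of read_plate between -0.036 and 0.036 m and z of jar4 in the frame of read_plate between -0.006 and 0.006 m), for 0.5 s.
3. the trigger is let go and has sprung back (value of joint trigger below 0.04 rad), for 0.2 s.
At the end, for the whole second after the job is handed in: every jar present stands upright (within 0.12 rad) and still on the cold tray's floor, the isolator is off (below 0.2 rad) and the trigger is released (x of jar1 in the frame of cold_tray_in between -0.095 and 0.095 m and y of jar1 in the frame of cold_tray_in between -0.035 and 0.035 m and z of jar1 in the frame of cold_tray_in between -0.006 and 0.006 m and angle between each of jar1, jar2, jar3, jar4's own z axis and vertical below 0.12 rad and linear speed of each of jar1, jar2, jar3, jar4 below 0.02 m/s and x of jar2 in the frame of cold_tray_in between -0.095 and 0.095 m and y of jar2 in the frame of cold_tray_in between -0.035 and 0.035 m and z of jar2 in the frame of cold_tray_in between -0.006 and 0.006 m and x of jar3 in the frame of cold_tray_in between -0.095 and 0.095 m and y of jar3 in the frame of cold_tray_in between -0.035 and 0.035 m and z of jar3 in the frame of cold_tray_in between -0.006 and 0.006 m and x of jar4 in the frame of cold_tray_in between -0.095 and 0.095 m and y of jar4 in the frame of cold_tray_in between -0.035 and 0.035 m and z of jar4 in the frame of cold_tray_in between -0.006 and 0.006 m and value of joint isolator below 0.2 rad and value of joint trigger below 0.04 rad); the robot touches nothing.
It fails at once if the trigger is pulled while the power is off (value of joint trigger above 0.12 rad and value of joint isolator below 0.9 rad).
It fails at once if a bystander is pushed more than 6 cm away (distance of any of water_bottle, rinse_bottle, dish_stack, cap1, cap2, notepad, tip_rack from where it was at the start of the episode above 0.06 m).
It fails at once if a bottle is knocked over (angle between any of water_bottle, rinse_bottle's own z axis and vertical above 0.5 rad).
Of jar1, jar2, jar3, jar4 only 2 to 3 are there at a start; the rules pass over those that are not, and their reading is None.
At some moment in a run one of jar1, jar2, jar3, jar4 may be knocked a few centimetres aside while the robot is not near it.
It also fails if it takes over 210 s, if anything falls off the work surface, if the arm or the gripper's body presses on something with over 40 N, if the wrist force passes 120 N, or if a joint passes its speed limit or range.

## Working session

There is one attempt and no reset: what is moved stays moved. The work goes in short steps, each a Python script; the robot and the scene stay as the last script left them, time stands still between calls to the robot, and variables do not carry over. Pictures are saved under pics/ and viewed, at most 14 in all, crops included, and the job is handed in when it is done.

```bash
mkdir -p pics; ls; cat > h.py <<'E'
from bench import env, kinematics, monitor, eyes, job
import numpy as np, cv2
from scipy.spatial.transform import Rotation as R
def grab(name,fn):
    f=eyes.grab_frame(name); np.savez('pics/'+fn+'.npz',**f)
    cv2.imwrite('pics/'+fn+'.png',cv2.cvtColor(f['frame'],cv2.COLOR_RGB2BGR)); return f
def px2w(f,uv,z):
    "pixel(s) -> world points on plane z"
    uv=np.asarray(uv,float).reshape(-1,1,2)
    s=cv2.undistortPoints(uv,np.asarray(f['mtx']),np.array([float(f['k1']),0,0,0,0]))[:,0]
    V=np.asarray(f['view']); c=-V[:3,:3].T@V[:3,3]
    d=np.c_[s,np.ones(len(s))]@V[:3,:3]
    return c+d*((z-c[2])/d[:,2])[:,None]
def w2px(f,P):
    V=np.asarray(f['view']); P=np.asarray(P,float).reshape(-1,3)
    return cv2.projectPoints(P,cv2.Rodrigues(V[:3,:3])[0],V[:3,3],np.asarray(f['mtx']),np.array([float(f['k1']),0,0,0,0]))[0][:,0]
def down(a):
    "tool down, closing axis (tool y) at world angle a"
    y=np.array([np.cos(a),np.sin(a),0]); z=np.array([0,0,-1.]); x=np.cross(y,z)
    return R.from_matrix(np.c_[x,y,z]).as_quat()
E
python3 - <<'E'
from h import *
for n in("scene","side"):
    f=grab(n,n+'0'); V=f['view']; print(n,f['mtx'],f['k1'],-V[:3,:3].T@V[:3,3])
    cv2.imwrite('pics/'+n+'0b.png',cv2.resize(cv2.imread('pics/'+n+'0.png'),(800,600),interpolation=cv2.INTER_CUBIC))
print(monitor.sense())
E
```

```text
pics
scene [[391.39300646   0.         274.75682785]
 [  0.         391.39300646 208.05036114]
 [  0.           0.           1.        ]] 0.014953132572123513 [ 1.29715049 -0.27214591  0.68448971]
side [[418.50701367   0.         286.83237179]
 [  0.         418.50701367 207.73316485]
 [  0.           0.           1.        ]] 0.0012032835387861395 [ 0.09122128 -0.549316    0.86391903]
{'clock': 0.1, 'joints': array([-2.23382637e-01,  3.13383534e-01,  1.49836626e+00, -3.14806579e-07,
        1.33100719e+00, -2.23399444e-01]), 'qvel': array([-1.38916850e-05, -1.60609352e-03, -1.46566274e-03, -1.83381342e-03,
       -2.02621234e-03, -1.12739680e-04]), 'joint_efforts': array([ 2.30574413e-03, -4.12899542e+01, -2.60142785e+01, -1.81123951e-04,
        3.02137116e-03,  1.15447833e-05]), 'position': array([5.24766107e-01, 5.00043084e-05, 2.30795746e-01]), 'ee_rot': array([ 7.07100692e-01,  7.07112630e-01, -3.10357060e-04, -4.92539624e-04]), 'contact_force': array([-0.72665221,  0.28804165,  0.02445148]), 'ft_torque': array([0.0287    , 0.06384006, 0.02406458]), 'gripper_force': 0.0, 'finger_gap': 1.0026838027810985}
```

View pics/scene0b.png

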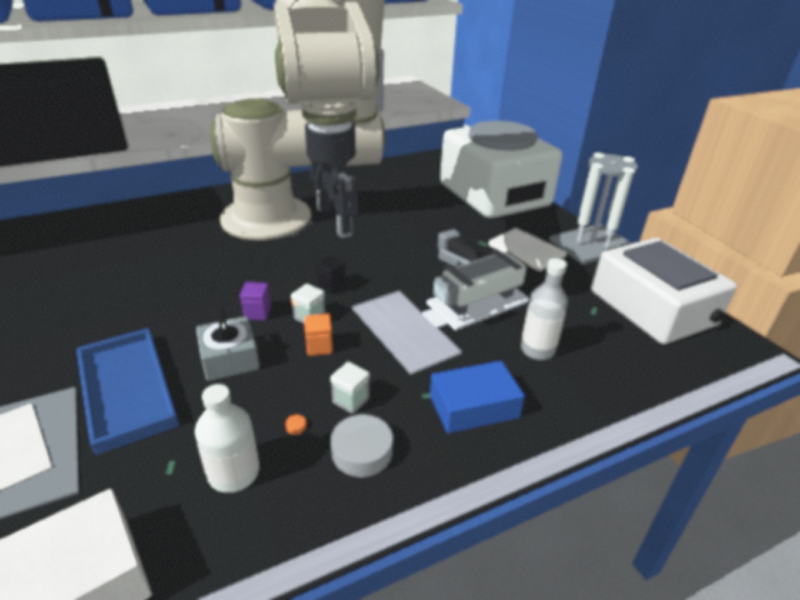

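View pics/side0b.png

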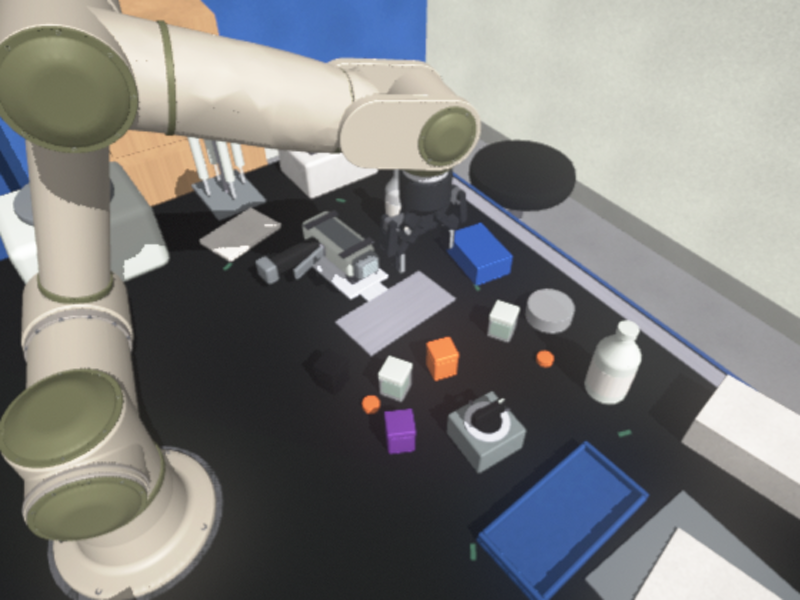

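```bash
python3 - <<'E'
import cv2
im=cv2.imread('pics/side0.png')
for n,(x,y) in {'c1':(170,135),'c2':(265,260)}.items():
    c=cv2.resize(im[y:y+150,x:x+200],(800,600),interpolation=cv2.INTER_CUBIC)
    c=cv2.convertScaleAbs(c,alpha=1.3,beta=10)
    for i in range(0,200,20): cv2.putText(c,str(x+i),(4*i,10),0,.35,(0,255,255)); cv2.line(c,(4*i,12),(4*i,18),(0,255,255))
    for i in range(0,150,10): cv2.putText(c,str(y+i),(0,4*i+4),0,.35,(0,255,255))
    cv2.imwrite(f'pics/{n}.png',c)
E
```

```text
(no output)
```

View pics/c1.png

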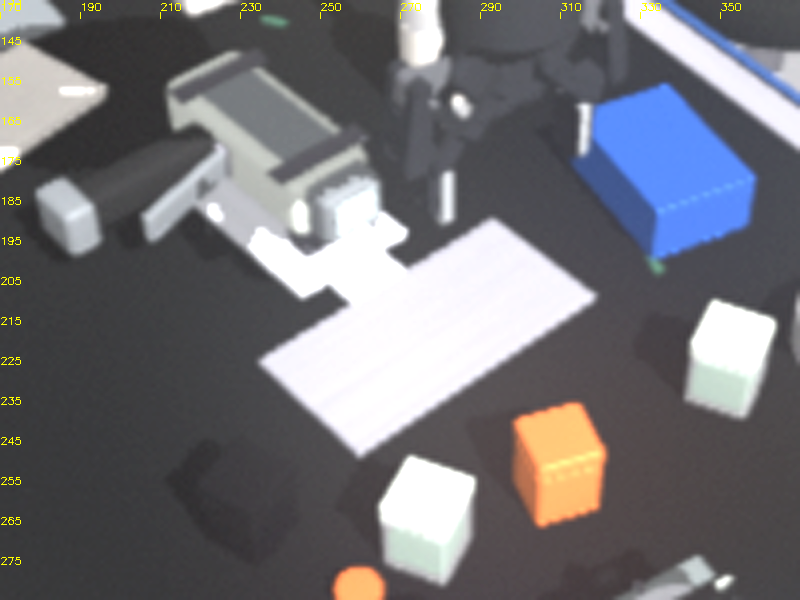

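View pics/c2.png

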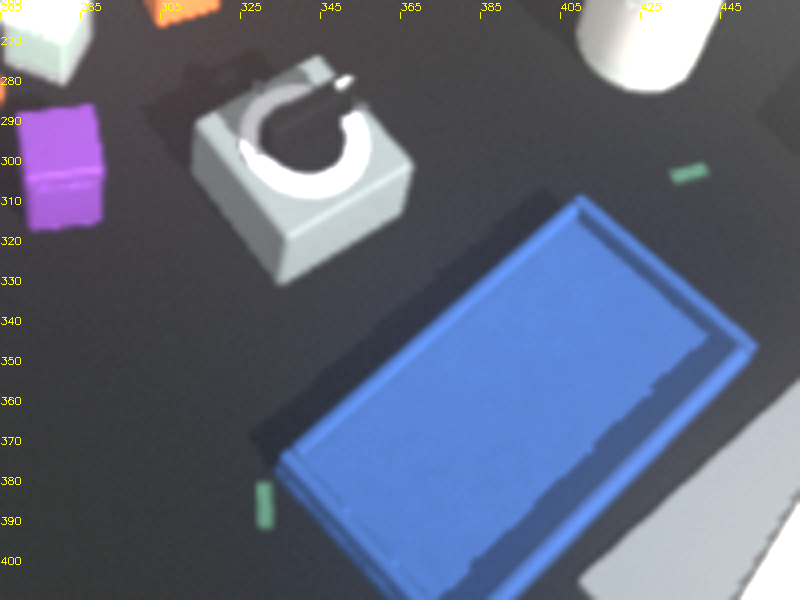

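```bash
cat > fit.py <<'E'
from h import *
from scipy.optimize import least_squares, minimize
def load(n): return dict(np.load(f'pics/{n}.npz'))
def rect(f,uv,L,W,z):
    "uv = 4 (or 3) corners in cyclic order, first edge = L or W unknown; returns x,y,yaw,rms"
    P=px2w(f,uv,z)[:,:2]; best=None
    for k in range(4):
        c=np.roll(np.array([[L,W],[-L,W],[-L,-W],[L,-W]])/2,k,0)
        for s in(1,-1):
            for a0 in(0,1.5,3,-1.5):
                g=lambda p:((R.from_euler('z',p[2]).as_matrix()[:2,:2]@(c[:len(P)]*[1,s]).T).T+p[:2]-P).ravel()
                r=least_squares(g,[*P.mean(0),a0])
                if best is None or r.cost<best.cost: best=r
    x,y,a=best.x; return np.round([x,y,(a+np.pi/2)%np.pi-np.pi/2,np.sqrt(2*best.cost/len(P))],4)
def box(x,y,a,L,W,z0,z1):
    c=np.array([[i*L/2,j*W/2,z] for z in(z0,z1) for i,j in((1,1),(-1,1),(-1,-1),(1,-1))])
    return R.from_euler('z',a).apply(c)+[x,y,0]
def sil(f,x0,y0,L,W,z0,z1,maskf,a0=0,pad=14):
    "silhouette fit of an upright box"
    S=4; m=maskf(f['frame']).astype(np.uint8)
    p=w2px(f,box(x0,y0,a0,L,W,z0,z1)); lo=np.floor(p.min(0)-pad).astype(int); hi=np.ceil(p.max(0)+pad).astype(int)
    roi=m[lo[1]:hi[1],lo[0]:hi[0]]; n,lab,st,_=cv2.connectedComponentsWithStats(roi)
    roi=(lab==1+st[1:,4].argmax()).astype(np.float32); big=cv2.resize(roi,None,fx=S,fy=S,interpolation=cv2.INTER_LINEAR)
    def cost(q):
        h=cv2.convexHull(((w2px(f,box(*q,L,W,z0,z1))-lo+.5)*S*16).astype(np.float32)).astype(np.int32)
        d=np.zeros(big.shape,np.uint8); cv2.fillConvexPoly(d,h,1,shift=4); return float(np.abs(d-big).sum())/S/S
    r=min((minimize(cost,[x0,y0,a],method='Nelder-Mead',options=dict(initial_simplex=np.array([[x0,y0,a],[x0+.01,y0,a],[x0,y0+.01,a],[x0,y0,a+.3]]))) for a in a0+np.array([-.5,0,.5])),key=lambda r:r.fun)
    return np.round([*r.x,r.fun,roi.sum()],4)
white=lambda im:(im.min(2)>95)
E
python3 - <<'E'
from fit import *
f=load('side0'); g=load('scene0')
o1=np.array([170,135]);o2=np.array([265,260]); c=lambda o,L:np.array(L)/4+o
print('plate',rect(f,c(o1,[(492,218),(597,296),(360,456),(260,361)]),.22,.11,.004))
print('tray',rect(f,c(o2,[(277,468),(580,196),(757,347)]),.24,.12,.025))
print('iso',rect(f,c(o2,[(318,57),(412,165),(287,235),(193,125)]),.09,.09,.055))
for n,uv in(('A',[(413,456),(476,474),(443,537),(380,510)]),('B',[(715,300),(775,320),(748,378),(690,360)])):
    p=rect(f,c(o1,uv),.045,.045,.06); print(n,p)
    for k in(f,g): print('  sil',sil(k,*p[:2],.045,.045,0,.06,white,p[2]))
print('bar ends',px2w(f,c(o2,[(265,140),(352,90)]),.09))
print('grey foot far top corners', px2w(f,c(o1,[(38,188),(62,178),(100,215),(75,225)]),.077))
E
```

```text
plate [0.5567 0.1198 0.1    0.0011]
tray [ 0.505  -0.3764  0.0704  0.0012]
iso [ 0.5018 -0.2023  1.4999  0.0031]
A [ 0.4452 -0.0347  0.5264  0.0027]
  sil [ 4.46400e-01 -2.90000e-02  5.90700e-01  4.95586e+01  5.93000e+02]
  sil [ 4.36300e-01 -3.38000e-02  7.29000e-01  8.55293e+01  4.94000e+02]
B [ 0.681  -0.048  -1.051   0.0069]
  sil [ 6.89400e-01 -3.90000e-02 -1.04590e+00  4.12188e+01  4.92000e+02]
  sil [ 6.81700e-01 -4.37000e-02 -1.00560e+00  6.39082e+01  7.32000e+02]
bar ends [[ 0.46915704 -0.203763    0.09      ]
 [ 0.52915628 -0.20756189  0.09      ]]
grey foot far top corners [[0.3724109  0.33637023 0.077     ]
 [0.39086717 0.33608925 0.077     ]
 [0.39455202 0.28570663 0.077     ]
 [0.37593375 0.28670024 0.077     ]]
```

```bash
python3 - <<'E'
from fit import *
env.reach([.50,-.15,.33],down(1.5))
f=grab('wrist','w1'); V=f['view']; print(-V[:3,:3].T@V[:3,3],monitor.sense()['position'],monitor.sense()['joints'])
cv2.imwrite('pics/w1b.png',cv2.resize(cv2.imread('pics/w1.png'),(800,600),interpolation=cv2.INTER_CUBIC))
E
```

```text
[ 0.42075573 -0.14382601  0.47140434] [ 0.50001272 -0.1497402   0.3297752 ] [-5.15691102e-01  2.57125553e-01  1.31793827e+00  2.96262565e-05
  1.56697342e+00 -2.01543810e+00]
```

View pics/w1b.png

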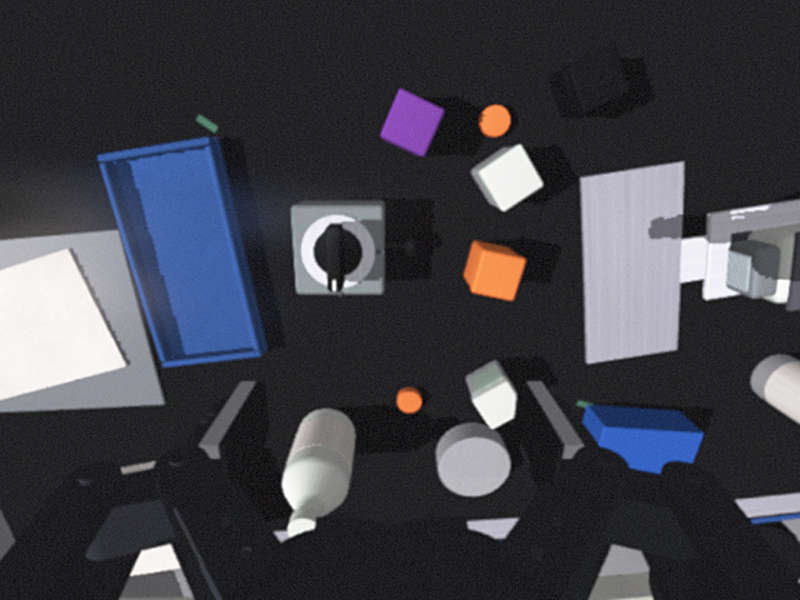

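```bash
python3 - <<'E'
from fit import *
f=load('w1'); c=lambda L:(np.array(L)+.5)*.7-.5
print('plate',rect(f,c([(580,177),(684,162),(678,350),(586,363)]),.22,.11,.004))
print('tray',rect(f,c([(98,156),(215,137),(265,353),(165,366)]),.24,.12,.025))
print('iso',rect(f,c([(291,205),(384,202),(384,294),(295,294)]),.09,.09,.055))
print('bar',px2w(f,c([(336,222),(335,288)]),.09), px2w(f,c([(338,250)]),.06))
m=lambda t:(lambda im:im.min(2)>t)
for t in(60,80,100): print([sil(f,*p[:2],.045,.045,0,.06,m(t),p[2]).tolist() for p in((.4452,-.0347,.53),(.681,-.048,-1.05))])
c=cv2.resize(cv2.imread('pics/w1.png')[90:310,310:460],None,fx=3.5*.75,fy=3.5*.75,interpolation=cv2.INTER_CUBIC)
E
```

```text
plate [0.5557 0.1213 0.095  0.0017]
tray [ 0.5065 -0.3676  0.0617  0.0032]
iso [ 5.0140e-01 -2.0030e-01  1.5002e+00  1.3000e-03]
bar [[ 0.46947372 -0.19501418  0.09      ]
 [ 0.52954936 -0.2025064   0.09      ]] [[ 0.50024057 -0.20002514  0.06      ]]
[[0.4445, -0.0323, 0.5359, 62.1543, 1556.0], [0.6865, -0.0438, 0.4178, 776.7656, 1863.0]]
[[0.4446, -0.0322, 0.5371, 84.998, 1499.0], [0.6871, -0.0441, -1.1817, 759.5977, 1792.0]]
[[0.4447, -0.0324, 0.5201, 114.6172, 1459.0], [0.6869, -0.0429, -1.1264, 166.1152, 1111.0]]
```

```bash
python3 - <<'E'
from fit import *
p=[.5014,-.201]; q=down(1.5)
env.reach([*p,.18],q)
print(env.movel([*p,.073],.1,guard=12)); print(monitor.sense()['contact_force'])
env.close_gripper(40); s=monitor.sense(); print(s['finger_gap'],s['contact_force'])
j=np.array(s['joints'])
for d in np.linspace(.14,1.4,10):
    k=j.copy();k[5]+=d; env.set_joints(k)
s=monitor.sense(); print(s['position'],s['contact_force'],s['ft_torque'],s['gripper_force'],s['clock'])
env.release(); env.movel([*p,.20],.15)
f=grab('side','s2'); f=grab('wrist','w2')
a=cv2.imread('pics/s2.png')[130:430,200:500]; b=cv2.imread('pics/w2.png'); 
cv2.imwrite('pics/on.png',np.hstack([cv2.resize(a,(400,400)),cv2.resize(b,(400,400))]))
print(monitor.sense()['clock'])
E
```

```text
False
[0.19728109 0.05222914 0.23732993]
0.1557383655430394 [-2.24176341 -5.17496464  2.82452039]
[ 0.50234302 -0.20088258  0.07328623] [ 7.05238804  7.967556   -0.65697108] [ 1.24379402 -1.33198278 -0.12037432] 42.97667920589447 6.85
8.6333
```

View pics/on.png

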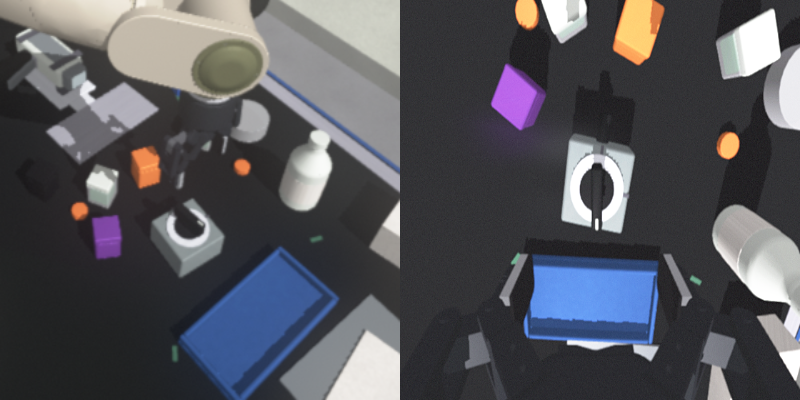

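```bash
cat > pp.py <<'E'
from fit import *
def go(p,a):
    "reach over p with closing axis a (mod pi), smaller |j6|"
    c=[(abs(k[5]),b) for b in(a,a+np.pi) for k in[kinematics.ik(p,down(b))] if k is not None]
    env.reach(p,down(min(c)[1]))
def pick(x,y,a,z=.022,eff=30):
    env.release(); go([x,y,.20],a)
    hit=env.movel([x,y,z],.15,guard=12)
    env.close_gripper(eff); s=monitor.sense(); print('pick',hit,s['finger_gap'],s['gripper_force'])
    env.movel([x,y,.22],.2); print('lifted gap',monitor.sense()['finger_gap'],monitor.sense()['clock'])
def place(x,y,a,z):
    go([x,y,.22],a); env.movel([x,y,z+.02],.2)
    hit=env.movel([x,y,z-.002],.04,guard=5); print('down',hit,monitor.sense()['position'])
    env.release(); env.movel([x,y,.22],.2); print(monitor.sense()['clock'])
def on(fr,dx,dy):
    v=R.from_euler('z',fr[2]).apply([dx,dy,0])[:2]; return fr[0]+v[0],fr[1]+v[1]
PL=(.556,.1205,.098); TR=(.506,-.371,.066)
E
python3 - <<'E'
from pp import *
f=load('w1'); d=px2w(f,[[473*.7,460*.7]],.032); print('dish',d)
pick(.4446,-.033,.53+np.pi/2)
place(*on(PL,-.06,-.012),PL[2],.026)
E
```

```text
dish [[ 0.77739826 -0.06693129  0.032     ]]
pick False 0.5255110444123383 31.333208084106445
lifted gap 0.5234329451458367 13.0417
down True [0.49720064 0.10270149 0.02607728]
16.9667
```

```bash
python3 - <<'E'
from pp import *
pick(.684,-.046,-1.1,.026)
place(*on(PL,.06,-.012),PL[2],.030)
# look from a point above plate/reader
go([.45,.22,.33],1.6)
f=grab('wrist','w3'); print(monitor.sense()['clock'])
cv2.imwrite('pics/w3b.png',cv2.resize(cv2.imread('pics/w3.png'),(800,600),interpolation=cv2.INTER_CUBIC))
E
```

```text
pick False 0.5278623616857158 31.08931839466095
lifted gap 0.5236722631491748 21.0167
down True [0.61670089 0.1144377  0.03015002]
25.0167
26.2333
```

View pics/w3b.png

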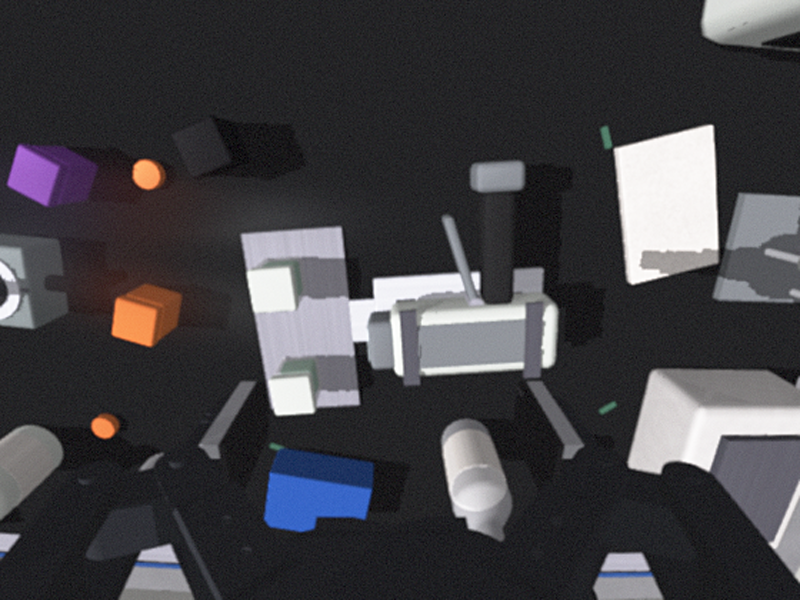

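```bash
python3 - <<'E'
from pp import *
f=load('w3'); c=lambda L:(np.array(L)+.5)*.7-.5
print('lever tip,hinge',px2w(f,c([(447,217),(474,302)]),.072))
print('grip edges at mid',px2w(f,c([(486,195),(513,195),(484,300),(513,300)]),.077))
print('foot',px2w(f,c([(471,163),(523,163),(523,192),(471,192)]),.08))
m=lambda im:im.min(2)>150
for L in([(248,268),(296,263),(300,307),(254,312)],[(270,374),(311,372),(316,412),(274,415)]):
    p=rect(f,c(L),.045,.045,.064); v=R.from_euler('z',-PL[2]).apply([p[0]-PL[0],p[1]-PL[1],0]); print(p,v)
print('plate',rect(f,c([(241,234),(342,227),(359,404),(272,415)]),.22,.11,.004))
E
```

```text
lever tip,hinge [[0.4192828  0.27114052 0.072     ]
 [0.50044566 0.30301703 0.072     ]]
grip edges at mid [[0.39810728 0.30407153 0.077     ]
 [0.39729196 0.32832412 0.077     ]
 [0.49653517 0.31141846 0.077     ]
 [0.49575559 0.3394754  0.077     ]]
foot [[0.37116601 0.28788407 0.08      ]
 [0.36957099 0.33328122 0.08      ]
 [0.39418548 0.33612243 0.08      ]
 [0.39574158 0.28987277 0.08      ]]
[ 0.4939  0.1071 -1.4745  0.0017] [-0.06311313 -0.00725964  0.        ]
[ 0.6115  0.12   -1.4958  0.0024] [ 0.05518478 -0.0059279   0.        ]
plate [0.5577 0.1225 0.0987 0.0035]
```

```bash
python3 - <<'E'
from pp import *
env.close_gripper(30)
u=np.array([-.098,.995]); p0=np.array([.444,.279])-u*.045
go([*p0,.20],.098+np.pi/2)
print(env.movel([*p0,.045],.15,guard=10))
f0=monitor.sense()['contact_force']
for d in np.arange(.010,.075,.004):
    p=p0+u*d; hit=env.movel([*p,.045],.03,guard=20)
    s=monitor.sense(); F=s['contact_force']-f0; print(round(d,3),hit,F.round(1),s['position'][:2].round(4))
    if hit or -F[:2]@u>18: break
env.hold(1.2); s=monitor.sense(); print((s['contact_force']-f0).round(1)); 
grab('wrist','w4'); grab('scene','s4'); grab('side','d4')
env.movel([*p0,.045],.05); env.movel([*p0,.2],.15); env.hold(.3); grab('side','s5'); print(monitor.sense()['clock'])
a,b,d=[cv2.imread(f'pics/{n}.png') for n in('w4','s4','s5')]
cv2.imwrite('pics/sq.png',np.vstack([np.hstack([cv2.resize(a,(400,300)),cv2.resize(b[120:300,150:390],(400,300))]),np.hstack([cv2.resize(cv2.imread('pics/d4.png')[130:280,160:360],(400,300)),cv2.resize(d[130:280,160:360],(400,300))])]))
E
```

```text
False
0.01 False [1.  0.  0.1] [0.4474 0.2443]
0.014 False [ 0.7  0.5 -0.4] [0.447  0.2483]
0.018 False [ 1.2 -0.1  0.7] [0.4466 0.2523]
0.022 False [ 0.6  0.1 -0.1] [0.4462 0.2563]
0.026 False [ 1.5 -0.1 -0.4] [0.4458 0.2602]
0.03 False [ 0.2 -3.4  0.2] [0.4453 0.264 ]
0.034 False [-1.8 -3.8 -0.3] [0.4448 0.2679]
0.038 False [-0.7 -5.2 -0.4] [0.4444 0.2718]
0.042 False [-1.9 -6.8 -0.6] [0.4438 0.2756]
0.046 False [-2.6 -7.1  1.2] [0.4432 0.2795]
0.05 True [  0.3 -10.9   6.1] [0.443  0.2802]
[  1.5 -10.7   5.7]
35.9833
```

View pics/sq.png

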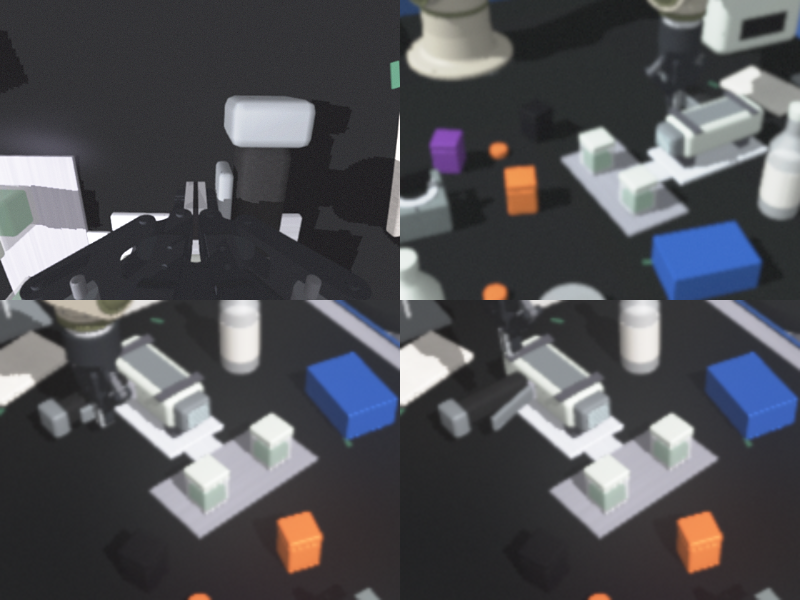

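```bash
python3 - <<'E'
from pp import *
env.release()
pick(*on(PL,-.06,-.010),PL[2],.026)
go([.50,-.30,.33],1.6)
f=grab('wrist','w6'); print(monitor.sense()['clock'],monitor.sense()['finger_gap'])
cv2.imwrite('pics/w6b.png',cv2.resize(cv2.imread('pics/w6.png'),(800,600),interpolation=cv2.INTER_CUBIC))
E
```

```text
pick False 0.5305150446158445 31.90974533557892
lifted gap 0.5266318625052006 41.05
42.65 0.5237300370331742
```

View pics/w6b.png

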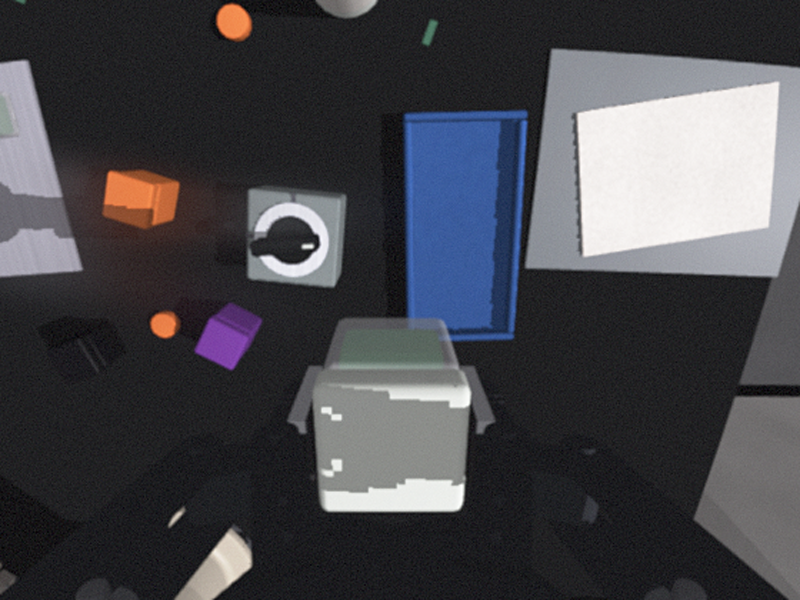

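```bash
python3 - <<'E'
from pp import *
f=load('w6'); c=lambda L:(np.array(L)+.5)*.7-.5
t=rect(f,c([(405,115),(527,112),(514,338)]),.24,.12,.025); print(t)
print('iso',px2w(f,c([(290,241)]),.06))
TR=tuple((np.array(t[:3])+TR)/2); print(TR)
place(*on(TR,-.05,0),TR[2],.034)
pick(*on(PL,.06,-.010),PL[2],.030)
place(*on(TR,.05,0),TR[2],.038)
go([.50,-.22,.33],1.5)
f=grab('wrist','w7');print(monitor.sense()['clock'])
cv2.imwrite('pics/w7b.png',cv2.resize(cv2.imread('pics/w7.png'),(800,600),interpolation=cv2.INTER_CUBIC))
E
```

```text
[ 0.5068 -0.3735  0.0625  0.0024]
iso [[ 0.50228199 -0.20094896  0.06      ]]
(np.float64(0.5064), np.float64(-0.37224999999999997), np.float64(0.06425))
down False [ 0.4565569  -0.37553464  0.03205466]
47.45
pick False 0.5217945834532097 31.183104515075684
lifted gap 0.5193501759674759 52.375
down False [ 0.55635421 -0.36909867  0.03606222]
57.3667
59.025
```

View pics/w7b.png

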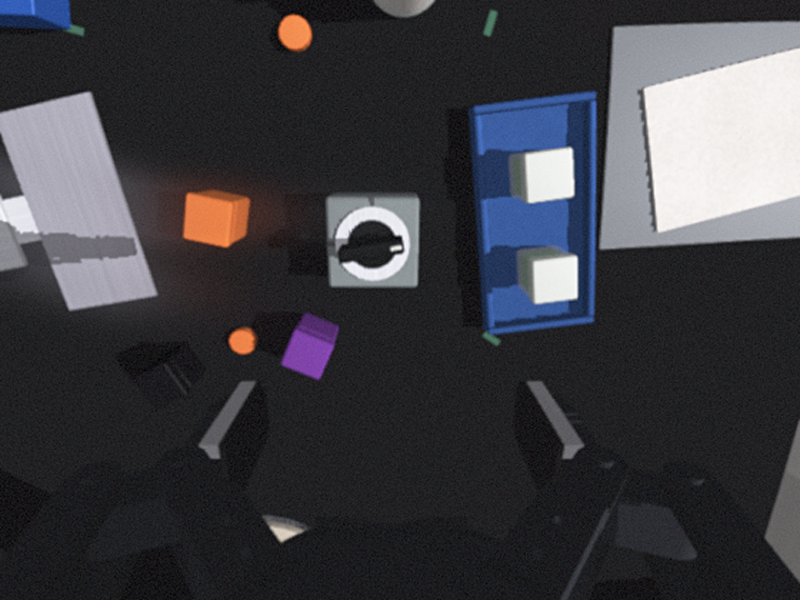

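```bash
python3 - <<'E'
from pp import *
f=load('w7'); c=lambda L:(np.array(L)+.5)*.7-.5
t=rect(f,c([(470,108),(596,93),(594,321),(486,334)]),.24,.12,.025); print(t)
for L in([(522,154),(573,148),(574,197),(528,202)],[(529,257),(578,250),(577,300),(534,303)]):
    p=rect(f,c(L),.045,.045,.068); print(p,R.from_euler('z',-.064).apply([p[0]-t[0],p[1]-t[1],0]))
p=[.5018,-.201]
go([*p,.18],.10); print(monitor.sense()['joints'][5])
print(env.movel([*p,.073],.1,guard=12)); env.close_gripper(40); s=monitor.sense(); print(s['finger_gap'],s['contact_force'])
j=np.array(s['joints'])
for d in np.linspace(.14,1.4,10):
    k=j.copy();k[5]-=d; env.set_joints(k)
s=monitor.sense(); print(s['contact_force'],s['ft_torque'],s['position'])
env.release(); env.movel([*p,.33],.15); env.hold(.5)
f=grab('wrist','w8');print(monitor.sense()['clock'])
cv2.imwrite('pics/w8b.png',cv2.resize(cv2.imread('pics/w8.png'),(800,600),interpolation=cv2.INTER_CUBIC))
E
```

```text
[ 0.5075 -0.3714  0.06    0.0025]
[ 0.5564 -0.367   0.0791  0.0016] [0.04908129 0.00126353 0.        ]
[ 0.4596 -0.376  -1.5041  0.0025] [-0.04809613 -0.00152707  0.        ]
-0.6970421964978193
False
0.15413607817812844 [5.09679219 1.38588029 0.47042443]
[-7.2106396  -6.3783869   3.29552211] [-1.03516817  1.33837672  0.14328672] [ 0.50166445 -0.20178985  0.07324765]
68.0833
```

View pics/w8b.png

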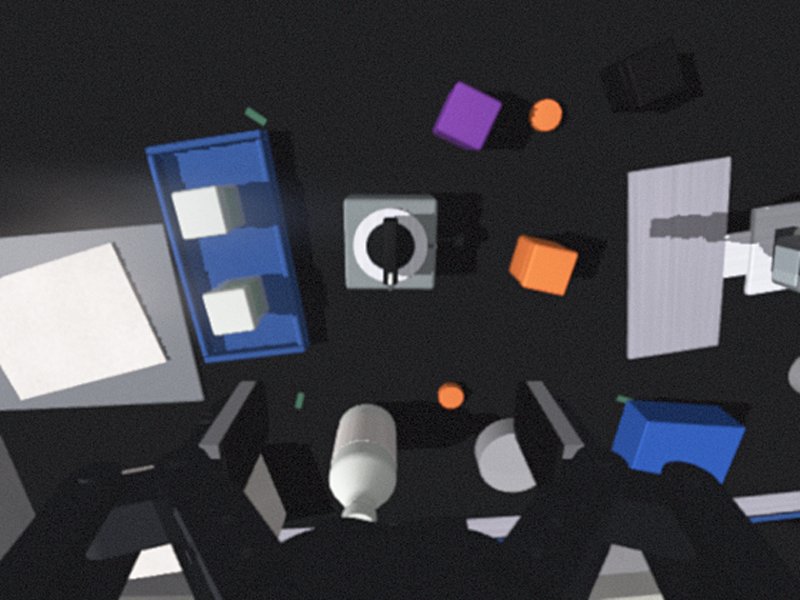

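The picture shows the bar back along the box's x axis at (390,250), so the isolator is off. Both jars stand in the tray at (205,210) and (233,305), and the bystanders haven't moved.

```bash
python3 -c "
from bench import job; print(job.hand_in())"
```

```text
the job is handed in; nothing more can be done
None
```

I did the full sequence and handed the job in at about 68 s on the robot clock: isolator on, both jars present read on the plate with the trigger held home 1.2 s and released, both jars upright in the cold tray, isolator off; the hand-in gave no verdict.

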